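Swap the laser's battery pack over to its charger

TASK

Squeeze the red sprung tab on the blue battery pack to unlatch it, lift the pack out of the black laser unit and push it down into the white charger, the same way round (tab towards the charger's grey catch lip), until it is fully home and its tab has sprung back out and locked it there. Squeeze, pull and push gently, never force it, leave the other things where they stand, and let go at the end.

Things in the scene. Friction and masses are not known exactly. Their poses are not given: they have to be found in the camera images.
- pack: Blue battery pack with a black cap band, 36 (x) by 56 (y) by 95 mm tall, 0.17 to 0.31 kg. Origin: centre of its underside; z up, x towards the face with the red tab. Its lowest 10 mm is a foot, 3 mm smaller all round. It starts upright, latched in the laser unit's bay, underside 7 mm above the table, its upper 50 mm standing out, its axes along the laser unit's.
- latch: The red release tab on the pack: button above, hook below, one piece. Same origin and axes as the pack while sprung out (locking); it slides up to 7 mm straight inward (pack -x) against a spring: about 5 N to start, 12 N all the way in. Brittle: a pinch of 16 N is plenty, over 25 N on it would break it.
- tab_button (a point): Middle of the outer face of the tab's red button: 24 mm wide (pack y), 20 mm tall, 74 mm above the pack's underside, 9 mm proud of the pack's +x face (2 mm when pressed in). The pack is thus 45 mm thick here, 38 mm with the button pressed.
- hook (a point): Outer top edge of the tab's hook: 6 mm proud of the pack's +x face, 37 mm above the underside, sloped below. It moves with the button; once pressed in by about 5 to 6 mm it is clear of the lip. Hidden inside the bay while latched.
- pinch (a point): Point on the pack's middle axis level with the button's middle, 74 mm above the underside, 21 mm below the top. Pinch here from above along the pack's x, one finger on the button, the other on the plain opposite face.
- laser: Black fixed laser unit, 100 (x) by 110 (y) by 52 mm high; a steel barrel (along x, top 62 mm up, axis 73 mm from the bay's centre) on its +y side. Origin: on the table under the bay's centre. The bay is 1.2 mm wider than the pack all round, floor 7 mm up. A metal lip over a recess on its +x side, underside 46 mm up, holds the hook with 2 mm of play. Over 35 N on the bay is forcing.
- charger: White fixed charger, 96 (x) by 104 (y) by 52 mm high, red lamp on its top near the -x +y corner. Origin: on the table under the bay's centre. The bay is 1.5 mm wider than the pack all round, with a 45 degree grey lead-in collar rising 5 mm above the block. Lip (underside 46 mm up) and recess on the +x side: pack x goes along charger x. Over 40 N on it is forcing.
- charger_mouth (a point): Centre of the charger bay's mouth, 52 mm above the table; the bay's floor is 7 mm above the table. A brass contact plate 8 mm above the floor is sprung (3.6 N to start, 6 N fully down): the pack must be held pushed to the floor while the tab is let out, and then rises 2 mm until its hook bears on the lip.
- torch: Bystander: small black and steel pocket torch, 113 mm long, lying on the worktop. Origin under its middle.
- tub: Bystander: white round tub, 64 mm across, 45 mm tall. Origin at its underside.
- lens: Bystander: green round lens in a steel ring, 68 mm across, on a stand 107 mm tall. Origin at its underside.
- mirror: Bystander: small upright mirror on a dark steel foot, 60 by 70 mm, 72 mm tall. Origin at its underside.
Not all that is in view belongs to the job. What is shaped like the charger but purple is not meant.

How it is judged:
By the outcome, as a careful person would: the job done as asked, in the order asked, and still so for the second after the job is handed in, with the robot touching nothing.
It also fails if it takes over 64 s, if anything falls off the work surface, if the arm or the gripper's body presses on something with over 40 N, if the wrist force passes 120 N, or if a joint passes its speed limit or range.

ROBOT

A 6-joint arm with a two-finger parallel gripper is mounted at the origin on the work surface. World frame = base frame: x ahead of the robot, y to its left, z up, the work surface at z = 0. Lengths are in m, angles in rad, forces in N, time in s.
With the tool pointing down it reaches from about 0.375 to 0.975 m from the base axis. Payload 3.8 kg.
Tool frame: the origin (TCP) lies at the very end of the fingers, on their centre line; the grasp point (between the pads) lies 19 mm behind it; z points along the fingers, y is the line along which they close (so a half turn about z gives the same grasp; the last joint's range is limited). The gripper opens to 85 mm and grips with 20 to 120 N. Pads are 22 mm wide; open, the fingers measure 114 mm over their backs; the gripper's body (76 mm by 85 mm) begins 54 mm behind the grasp point. The pads swing forward as they close: fully open they stand 13 mm farther back than shut.
Start: joints at [1.309, 0.264, 1.604, -0, 1.274, -0.037], TCP at [0.15, 0.658, 0.231] pointing down, gripper open.
Joint ranges: [-2.63, 2.63], [-0.94, 2.18], [0.31, 2.57], [-1.31, 4.45], [0, 2.66], [-2.55, 2.55]. Speed limits (rad/s): [2.57, 2.57, 3.14, 3.14, 3.14, 3.14].

INTERFACE

Orientations are given as a rotation vector (axis times angle).
In Python, from workcell import monitor, viewer, job gives the robot as it stands. The module is installed in compiled form; this text tells all that it offers.
- The arm moves only by the tool step_arm, never from a script. Its argument "series" is one flat list of numbers, 4 for each row, row after row: the shift along the tool's x, y, z in m, then the turn about the tool's z in rad. A call has 1 to 8 rows; each row is the pose to reach, as a shift and turn from the pose commanded when the call began, along the tool's axes at that moment; what a row does not reach only later rows make up. A row lasts 1/8 s, in which the tool goes at most 62.5 mm and 10.7 degrees, less where a joint would pass 70% of its speed; a pose out of reach is approached as far as the arm can. A call with a gripper value outside its range is refused whole. "gripper" is the opening, from 0 (shut) to 1 (fully open), set as the call begins (left out, the last holds). The fingers move at their own pace and stop on an object; "newtons" is the grip in N (left out, the last holds). Time passes only in rows, so rows that repeat a pose let the fingers close. It gives the time, the measured TCP pose, the force, the opening and the grip force at its end, in the units of the state.
- monitor.read_state(): the state, without advancing time (a new reading comes with each control period).
- viewer.read_camera(name): name is "side" or "top"; returns a dict with "image" (480x640x3 uint8, red, green, blue), "intrinsics" (3x3 intrinsics, pixels), "T" (4x4, takes a point from camera to world coordinates). Camera axes: x right, y up, looking along -z (the intrinsics and any distortion apply to the point x, -y, -z); pixel columns grow to the right and rows downward; lengths in m; the calibration is good to about 2 mm. A picture is of the moment at which its call begins. There is no depth.
- job.finish_job(): hands the job in; it is judged then, once.
Trained networks look in a picture, given as the dict that the camera call returned (one of the last four; its "shot" number tells which), for a name from the list of things; names that differ only in an ending like _2 or _b are one class to them, and where a whole thing is asked for, a point or a joint stands for the part that bears it (a point fixed in the world has none). Each returns a list of dicts, best first, with "score" (0 to 1); they miss things now and then, are a little off and sometimes report something else, mostly with a low value. They report only what shows in the picture. A call takes as long as a camera call. They do not tell look-alikes from the thing itself.
- viewer.boxes_of(picture, label): "extent" ([centre column, centre row, width, height] in pixels, round what is visible of it).
- viewer.spot_point(picture, label): "point" ([column, row] in pixels: a listed point, or the origin of a listed thing).
The state is a dict: "time": time; "q": joint angles; "joint_vel": joint speeds; "joint_torque": joint torques, N m; "tool_pos": TCP position; "tcp_rot": TCP orientation; "wrist_force": force on the tool from outside, world axes, zero at the start; "torque": the same for the moment, N m; "width": opening from 0.0 (shut) to 1.0 (fully open); "grip_force": force on a finger pad.
Only numpy, scipy, OpenCV 4.12 (cv2) and the standard library are available. Lean on these libraries where they do the work, as an engineer would, in place of code of your own. Each camera call takes 0.05 s, during which the arm holds its last target. There are 200 camera calls.

## Working session

There is one attempt and no reset: what is moved stays moved. The work goes in short steps, Python scripts to look and compute and a tool call to move; the robot and the scene stay as the last step left them, time stands still between calls to the robot, and variables do not carry over. Pictures are saved under pics/ and viewed, at most 10 in all, crops included, and the job is handed in when it is done.

Besides the shell and the picture viewer there is one more tool, called after "Emit:" in YAML: its name, and indented under it one key for each argument. step_arm: Moves the arm, as the interface text tells. Its arguments: {"type":"object","properties":{"series":{"type":"array"},"gripper":{"type":"number"},"newtons":{"type":"number"}},"required":["series"]}

```bash
mkdir -p pics; cat > h.py <<'E'
import numpy as np, cv2
from workcell import monitor, viewer, job
def shot(n):
    return viewer.read_camera(n)
def save(p,name): cv2.imwrite('pics/'+name, p['image'][:,:,::-1])
def ray(p,px):
    K=np.array(p['intrinsics']);T=np.array(p['T'])
    d=np.linalg.solve(K,[px[0],px[1],1.]); d=np.array([d[0],-d[1],-d[2]])
    return T[:3,3],T[:3,:3]@d
def atz(p,px,z):
    o,d=ray(p,px); return o+d*(z-o[2])/d[2]
def proj(p,X):
    T=np.array(p['T']);c=T[:3,:3].T@(np.array(X)-T[:3,3]);u=np.array(p['intrinsics'])@[c[0],-c[1],-c[2]];return u[:2]/u[2]
def tri(rs):
    A=0;b=0
    for o,d in rs:
        d=d/np.linalg.norm(d);M=np.eye(3)-np.outer(d,d);A=A+M;b=b+M@o
    return np.linalg.solve(A,b)
E
python3 - <<'E'
from h import *
print(monitor.read_state())
for n in('side','top'):
    p=shot(n);save(p,n+'0.png');print(n,np.round(p['T'],3).tolist(),np.round(p['intrinsics'],1).tolist(),[k for k in p])
    for l in['tab_button','pinch','charger_mouth','hook']:
        print(l,[(np.round(r['point']).tolist(),round(r['score'],2)) for r in viewer.spot_point(p,l)[:3]])
    for l in['pack','laser','charger','lens','mirror','tub','torch']:
        print(l,[(np.round(r['extent']).tolist(),round(r['score'],2)) for r in viewer.boxes_of(p,l)[:3]], [(np.round(r['point']).tolist(),round(r['score'],2)) for r in viewer.spot_point(p,l)[:3]])
E
```

```text
{'time': 0.0, 'q': array([ 1.30910370e+00,  2.64772502e-01,  1.60544220e+00, -1.15410181e-05,
        1.27366966e+00, -3.68833666e-02]), 'joint_vel': array([-3.15976096e-04, -5.80106131e-05,  7.53086608e-04,  1.19428514e-03,
       -1.52710701e-03,  3.19900214e-04]), 'joint_torque': array([-2.75046232e-04, -5.15113771e+01, -3.67312860e+01, -1.11157979e-04,
        1.31321023e-02, -6.50910067e-06]), 'tool_pos': array([0.15027014, 0.65728511, 0.22991215]), 'tcp_rot': array([-0.35234389, -3.12143757,  0.00356197]), 'wrist_force': array([0.72963872, 0.34362409, 1.53736527]), 'torque': array([ 0.04307852, -0.01489952, -0.05268909]), 'grip_force': 0.0, 'width': 1.0014590195239301}
side [[-0.998, 0.026, -0.05, 0.559], [-0.054, -0.679, 0.732, 0.646], [-0.015, 0.733, 0.68, 0.635], [0.0, 0.0, 0.0, 1.0]] [[492.2, 0.0, 313.6], [0.0, 492.2, 236.4], [0.0, 0.0, 1.0]] ['image', 'intrinsics', 'T', 'shot']
tab_button [([356.0, 148.0], 0.46)]
pinch [([370.0, 142.0], 0.9)]
charger_mouth [([335.0, 328.0], 0.95), ([216.0, 379.0], 0.69)]
hook [([359.0, 161.0], 0.53)]
pack [] [([368.0, 170.0], 0.71)]
laser 
[... 790 characters left out ...]
button [([460.0, 257.0], 0.49)]
pinch [([463.0, 275.0], 0.92)]
charger_mouth [([175.0, 172.0], 0.83)]
hook [([458.0, 263.0], 0.63)]
pack [([463.0, 274.0, 40.0, 35.0], 0.6)] [([454.0, 278.0], 0.77)]
laser [([453.0, 284.0, 90.0, 81.0], 0.62)] [([452.0, 280.0], 0.56)]
charger [([222.0, 253.0, 72.0, 59.0], 0.92), ([178.0, 176.0, 79.0, 68.0], 0.66)] [([179.0, 180.0], 0.91), ([225.0, 254.0], 0.61)]
lens [([319.0, 158.0, 36.0, 39.0], 0.9), ([220.0, 253.0, 68.0, 64.0], 0.31)] [([318.0, 161.0], 0.85)]
mirror [([254.0, 168.0, 39.0, 24.0], 0.92)] [([259.0, 172.0], 0.84)]
tub [([400.0, 146.0, 31.0, 36.0], 0.77)] [([398.0, 146.0], 0.61)]
torch [([334.0, 332.0, 21.0, 60.0], 0.91)] [([332.0, 336.0], 0.73)]
```

View pics/side0.png

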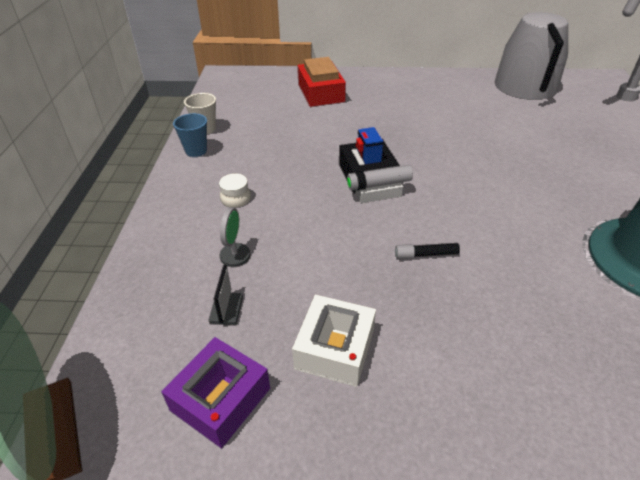

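View pics/top0.png

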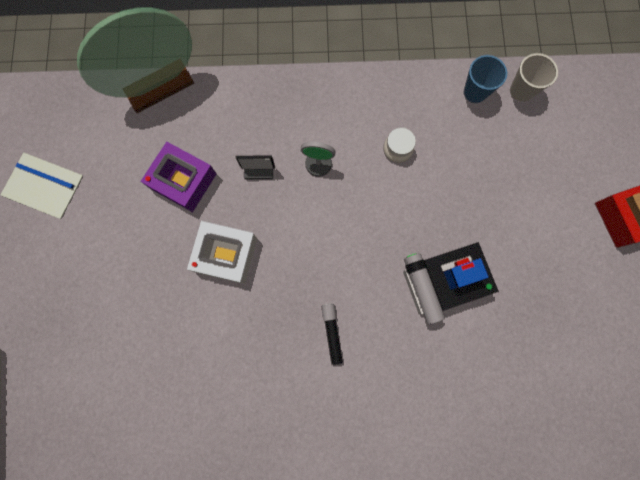

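The white charger is at about (222,253) in top and (335,340) in side, with the purple look-alike beside it at (180,176) in top. The pack stands in the laser at (465,272) in top and (369,147) in side. I'll look closer at both.

```bash
python3 - <<'E'
from h import *
t=cv2.imread('pics/top0.png');s=cv2.imread('pics/side0.png')
def c(im,x,y,w,h): return cv2.resize(im[y:y+h,x:x+w],(400,300),interpolation=cv2.INTER_CUBIC)
a=np.hstack([c(t,400,230,107,80),c(t,175,210,107,80)]);b=np.hstack([c(s,325,120,107,80),c(s,280,290,120,90)])
cv2.imwrite('pics/crop0.png',np.vstack([a,b]))
E
```

```text
(no output)
```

View pics/crop0.png

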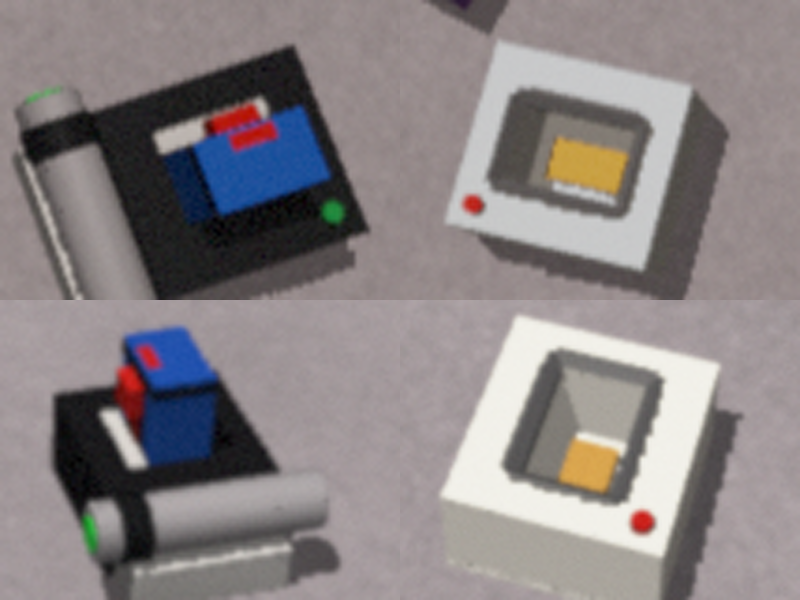

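The tab faces up-image (+x) in the top view. The charger's lamp is at lower left, so its +x is also up. I'll fit poses from the corners in both views.

```bash
cat > fit.py <<'E'
from h import *
from scipy.optimize import least_squares
T=shot('top');S=shot('side')
def crop(pts,x,y,w,h): return [(x+u*w/400-.5+.5*w/400,y+v*h/300-.5+.5*h/300) for u,v in pts]
def fit(name,cams,x0,size,z,free=False):
    def X(v):
        sx,sy=(v[3],v[4]) if free else size
        c,s=np.cos(v[2]),np.sin(v[2])
        return [(v[0]+c*a*sx/2-s*b*sy/2,v[1]+s*a*sx/2+c*b*sy/2,z) for a,b in((1,1),(1,-1),(-1,-1),(-1,1))]
    f=lambda v:np.concatenate([proj(p,q)-m for p,pts in cams for q,m in zip(X(v),pts)])
    r=least_squares(f,list(x0)+(list(size) if free else []))
    print(name,np.round(r.x,4),'yaw deg',round(np.degrees(r.x[2]),1),'rms px',round(np.sqrt(np.mean(r.fun**2)),2));return r.x
E
cat > f1.py <<'E'
from fit import *
ct=crop([(98,41),(291,87),(243,270),(46,222)],175,210,107,80)
cs=crop([(44,196),(117,17),(319,65),(263,256)],280,290,120,90)
kt=crop([(112,88),(253,122),(228,217),(88,183)],175,210,107,80)
ks=crop([(104,169),(154,49),(263,77),(222,202)],280,290,120,90)
pt=crop([(195,143),(305,107),(330,180),(218,214)],400,230,107,80)
ps=crop([(139,87),(123,37),(188,27),(217,85)],325,120,107,80)
c0=(*atz(T,(222,253),.052)[:2],-.2);p0=(*atz(T,(465,272),.1)[:2],.3)
for n,cm in(('top',lambda a,b:[(T,a)]),('side',lambda a,b:[(S,b)]),('both',lambda a,b:[(T,a),(S,b)])):
    fit('charger '+n,cm(ct,cs),c0,(.096,.104),.052)
    fit('collar '+n,cm(kt,ks),c0,(.055,.075),.054,True)
    fit('pack '+n,cm(pt,ps),p0,(.036,.056),.102)
for p in(T,S):
    print([np.round(r['point'],1).tolist() for r in viewer.spot_point(p,'pinch')],[np.round(r['point'],1).tolist() for r in viewer.spot_point(p,'charger_mouth')])
E
python3 f1.py
```

```text
charger top [ 0.5597  0.2142 -0.2611] yaw deg -15.0 rms px 0.2
collar top [ 0.5602  0.2134 -0.2586  0.0497  0.0743] yaw deg -14.8 rms px 0.25
pack top [ 0.4988 -0.2384  0.2598] yaw deg 14.9 rms px 0.34
charger side [ 0.5599  0.2118 -0.2575] yaw deg -14.8 rms px 0.38
collar side [ 0.5599  0.2101 -0.2719  0.0516  0.0687] yaw deg -15.6 rms px 0.14
pack side [ 0.5015 -0.2361  0.1837] yaw deg 10.5 rms px 0.9
charger both [ 0.5598  0.2129 -0.2591] yaw deg -14.8 rms px 0.56
collar both [ 0.5599  0.2115 -0.2643  0.0508  0.0711] yaw deg -15.1 rms px 0.91
pack both [ 0.5    -0.2381  0.2308] yaw deg 13.2 rms px 0.99
[[465.0, 274.2], [219.8, 249.9]] [[177.6, 170.7], [220.4, 248.8]]
[] [[216.2, 381.4], [333.5, 329.3]]
```

```bash
cat > f2.py <<'E'
from fit import *
def yaw(p,a,b,z,box,off):
    q=crop([a,b],*box);d=atz(p,q[1],z)-atz(p,q[0],z);return round(np.degrees(np.arctan2(d[1],d[0]))-off,1)
tb=(400,230,107,80);sb=(325,120,107,80)
print('top right edge',yaw(T,(368,230),(295,45),.052,tb,0),'top edge',yaw(T,(295,45),(105,107),.052,tb,90),'bottom edge',yaw(T,(368,232),(165,297),.052,tb,90))
print('lip white top',yaw(T,(268,98),(155,133),.052,tb,90),'pack',yaw(T,(305,107),(195,143),.102,tb,90),yaw(T,(330,180),(218,214),.102,tb,90),yaw(T,(218,214),(195,143),.102,tb,0),yaw(T,(330,180),(305,107),.102,tb,0))
print('side lip',yaw(S,(100,112),(135,169),.052,sb,90),'side far-right',yaw(S,(225,85),(275,172),.052,sb,90))
# red button top: hull of red in both views
for n,p in(('T',T),('S',S)):
    h=cv2.cvtColor(np.ascontiguousarray(p['image']),cv2.COLOR_RGB2HSV);x,y,w,hh=(440,250,50,40) if n=='T' else (345,125,45,40)
    m=((h[...,0]<8)|(h[...,0]>172))&(h[...,1]>140)&(h[...,2]>80);mm=np.zeros_like(m,np.uint8);mm[y:y+hh,x:x+w]=m[y:y+hh,x:x+w]
    nn,l,st,ce=cv2.connectedComponentsWithStats(mm);print(n,st[1:].tolist(),np.round(ce[1:],1).tolist())
    b=((h[...,0]>100)&(h[...,0]<130)&(h[...,1]>120)&(h[...,2]>110));
# predicted projections for candidate
for y in(13,15,17):
    c,s=np.cos(np.radians(y)),np.sin(np.radians(y));B=np.array([.4995+.027*c,-.238+.027*s,.081]);print(y,proj(T,B),proj(S,B))
E
python3 f2.py
```

```text
top right edge 16.1 top edge 16.2 bottom edge 15.6
lip white top 15.3 pack 16.2 14.8 13.2 13.4
side lip 18.8 side far-right 14.6
T [[455, 258, 15, 7, 56], [462, 263, 12, 6, 41]] [[461.9, 261.4], [467.3, 265.6]]
S [[363, 133, 4, 5, 11], [356, 138, 8, 14, 79]] [[364.4, 134.8], [359.4, 144.3]]
13 [461.0435006  259.09938995] [356.83023265 144.9992313 ]
15 [460.55122938 259.23894338] [356.94532068 145.24171097]
17 [460.06516153 259.39569628] [357.07596283 145.48252703]
```

```bash
cat > rel.py <<'E'
from h import *
from scipy.spatial.transform import Rotation as R
import sys
def rel(x,y,z,yawdeg):
    s=monitor.read_state();M=R.from_rotvec(s['tcp_rot']).as_matrix()
    d=M.T@(np.array([x,y,z])-s['tool_pos']);ty=np.degrees(np.arctan2(M[1,1],M[0,1]))
    print('t',round(s['time'],2),'pos',np.round(s['tool_pos'],4),'tilt',np.round(M[:,2],3),'yaw',round(ty,2),'q',np.round(s['q'],2),'w',round(s['width'],3),'F',np.round(s['wrist_force'],1),'grip',round(s['grip_force'],1))
    print('shift',np.round(d,4),'turn',round(np.radians(ty-yawdeg),4))
if __name__=='__main__': rel(*map(float,sys.argv[1:]))
E
python3 rel.py .45 .3 .23 15.5
```

```text
t 2.3 pos [0.1505 0.658  0.2313] tilt [-0. -0. -1.] yaw 77.12 q [ 1.31  0.26  1.6   0.    1.27 -0.04] w 0.995 F [ 0.5 -0.5 -0. ] grip 0.0
shift [-0.3718 -0.2822  0.0013] turn 1.0755
```

Emit:
step_arm:
  series: [-0.046,-0.035,0,0.13,-0.093,-0.07,0,0.27,-0.14,-0.106,0,0.4,-0.186,-0.141,0,0.54,-0.232,-0.176,0,0.67,-0.279,-0.212,0,0.81,-0.325,-0.247,0,0.94,-0.372,-0.282,0,1.075]
  gripper: 1
  newtons: 20

```text
time: 3.3
tool_pos: [0.4513, 0.2987, 0.2317]
tcp_rot: [1.906, 2.497, 0.002]
wrist_force: [0.7, 0.3, -0.5]
width: 0.996
grip_force: 0.0
```

```bash
python3 rel.py .5005 -.2377 .19 15.5
```

```text
t 3.3 pos [0.4513 0.2987 0.2317] tilt [ 0.001  0.001 -1.   ] yaw 15.28 q [0.54 0.01 1.89 0.   1.24 0.27] w 0.996 F [ 0.7  0.3 -0.5] grip 0.0
shift [-0.5304 -0.0939  0.0414] turn -0.0039
```

Emit:
step_arm:
  series: [-0.06,-0.011,0,0,-0.12,-0.022,0,0,-0.18,-0.033,0,0,-0.24,-0.043,0,0,-0.3,-0.054,0.01,0,-0.36,-0.065,0.02,-0.004,-0.42,-0.075,0.03,-0.004,-0.48,-0.085,0.041,-0.004]

```text
time: 4.3
tool_pos: [0.497, -0.1872, 0.1906]
tcp_rot: [1.895, 2.504, 0.001]
wrist_force: [0.8, 0.5, 1.1]
width: 1.0
grip_force: 0.0
```

Emit:
step_arm:
  series: [-0.025,-0.004,0,0,-0.05,-0.009,0,0,-0.05,-0.009,0,0]

```text
time: 4.68
tool_pos: [0.5018, -0.2372, 0.1903]
tcp_rot: [1.899, 2.502, -0.0]
wrist_force: [-0.2, -0.5, -0.3]
width: 1.001
grip_force: 0.0
```

```bash
python3 - <<'E'
from rel import *
rel(.5005,-.2377,.060,15.5)
a=shot('top');b=shot('side')
c=lambda p,x,y:cv2.resize(p['image'][y:y+150,x:x+150,::-1],(400,400),interpolation=cv2.INTER_CUBIC)
cv2.imwrite('pics/above.png',np.hstack([c(a,390,200),c(b,300,40)]))
E
```

```text
t 4.67 pos [ 0.5018 -0.2372  0.1903] tilt [ 0. -0. -1.] yaw 15.61 q [-0.49  0.07  1.91 -0.    1.17 -0.76] w 1.001 F [-0.2 -0.5 -0.3] grip 0.0
shift [-1.000e-04 -1.400e-03  1.303e-01] turn 0.0019
```

View pics/above.png

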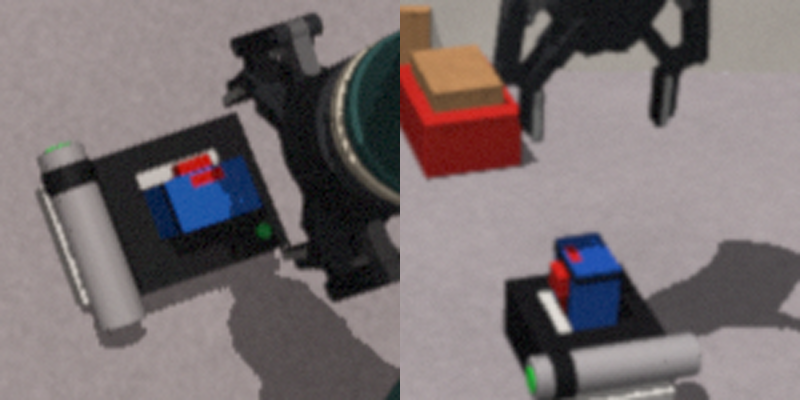

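The gripper is over the laser, with the finger line along the pack's x and the red tab facing one finger. Now down, with room either side.

Emit:
step_arm:
  series: [0,-0.001,0.03,0,0,-0.001,0.06,0,0,-0.001,0.085,0,0,-0.001,0.105,0,0,-0.001,0.12,0,0,-0.001,0.13,0,0,-0.001,0.13,0]

```text
time: 5.65
tool_pos: [0.5004, -0.2354, 0.0598]
tcp_rot: [-1.895, -2.504, 0.0]
wrist_force: [-0.5, -0.1, 0.7]
width: 1.001
grip_force: 0.0
```

```bash
python3 - <<'E'
from rel import *
rel(.5005,-.2377,.060,15.5)
a=shot('top');b=shot('side')
c=lambda p,x,y:cv2.resize(p['image'][y:y+100,x:x+100,::-1],(400,400),interpolation=cv2.INTER_CUBIC)
cv2.imwrite('pics/down.png',np.hstack([c(a,420,220),c(b,315,90)]))
E
```

```text
t 5.65 pos [ 0.5004 -0.2354  0.0598] tilt [-0.001  0.001 -1.   ] yaw 15.78 q [-0.48  0.21  2.02  0.    0.92 -0.76] w 1.001 F [-0.5 -0.1  0.7] grip 0.0
shift [-0.0023 -0.0006 -0.0002] turn 0.0049
```

View pics/down.png

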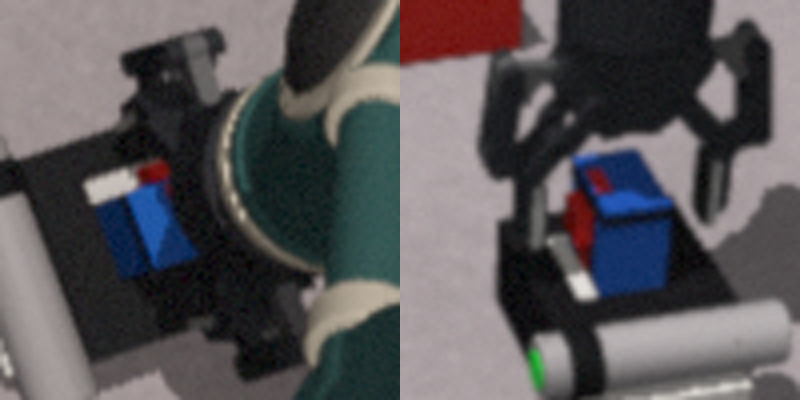

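Fingers straddle the pack, one in front of the red button, one behind the plain face. I'll close gradually and watch the wrist force for off-centre contact.

Emit:
step_arm:
  series: [-0.001,0,0,0,-0.001,0,0,0,-0.001,0,0,0,-0.001,0,0,0]
  gripper: 0.55
  newtons: 20

```text
time: 6.25
tool_pos: [0.5022, -0.2371, 0.0611]
tcp_rot: [1.895, 2.503, 0.001]
wrist_force: [2.7, 1.0, 2.4]
width: 0.545
grip_force: 1.5
```

Emit:
step_arm:
  series: [0,0,0,0,0,0,0,0,0,0,0,0]
  gripper: 0.5

```text
time: 6.62
tool_pos: [0.5021, -0.2373, 0.0611]
tcp_rot: [1.895, 2.503, 0.001]
wrist_force: [2.8, 0.4, 5.7]
width: 0.499
grip_force: 5.7
```

Emit:
step_arm:
  series: [0,0,0,0,0,0,0,0,0,0,0,0,0,0,0,0]
  gripper: 0.43
  newtons: 20

```text
time: 7.12
tool_pos: [0.5014, -0.2376, 0.0612]
tcp_rot: [1.895, 2.504, -0.001]
wrist_force: [0.5, -0.7, 7.7]
width: 0.434
grip_force: 18.7
```

Emit:
step_arm:
  series: [0,0,-0.001,0,0,0,-0.002,0,0,0,-0.004,0,0,0,-0.006,0]

```text
time: 7.62
tool_pos: [0.5005, -0.2367, 0.0655]
tcp_rot: [-1.895, -2.504, 0.001]
wrist_force: [3.6, -1.6, -5.3]
width: 0.431
grip_force: 17.5
```

Emit:
step_arm:
  series: [0,0,-0.003,0,0,0,-0.006,0,0,0,-0.009,0,0,0,-0.012,0,0,0,-0.012,0]

```text
time: 8.25
tool_pos: [0.5008, -0.2367, 0.0787]
tcp_rot: [-1.896, -2.504, 0.0]
wrist_force: [0.8, -0.4, -1.6]
width: 0.433
grip_force: 17.8
```

```bash
python3 - <<'E'
from rel import *
rel(.5005,-.2377,.15,15.5)
a=shot('top');b=shot('side')
c=lambda p,x,y:cv2.resize(p['image'][y:y+100,x:x+100,::-1],(400,400),interpolation=cv2.INTER_CUBIC)
cv2.imwrite('pics/lift.png',np.hstack([c(a,420,220),c(b,315,90)]))
E
```

```text
t 8.25 pos [ 0.5008 -0.2367  0.0787] tilt [-0.001  0.    -1.   ] yaw 15.75 q [-0.49  0.18  2.01  0.    0.95 -0.76] w 0.433 F [ 0.8 -0.4 -1.6] grip 17.8
shift [-0.0009 -0.0006 -0.0713] turn 0.0043
```

View pics/lift.png

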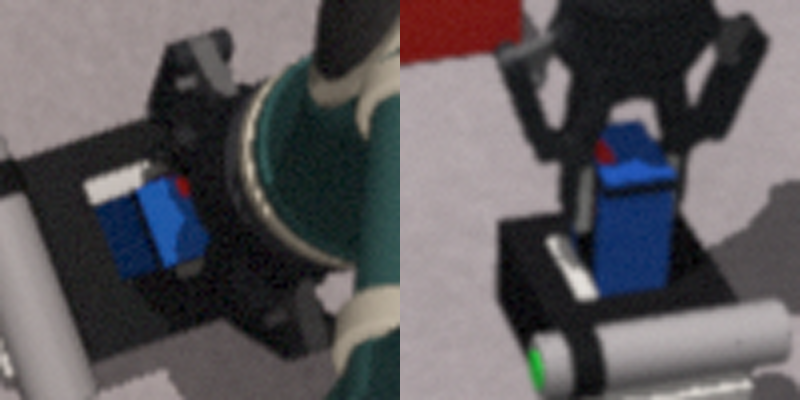

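The pack has come up with the gripper: its front face is taller and the button is pressed in under the left finger. I'll lift it clear.

Emit:
step_arm:
  series: [0,0,-0.006,0,0,0,-0.014,0,0,0,-0.022,0,0,0,-0.032,0,0,0,-0.044,0,0,0,-0.06,0,0,0,-0.08,0,0,0,-0.11,0]

```text
time: 9.35
tool_pos: [0.5004, -0.2364, 0.1889]
tcp_rot: [-1.895, -2.504, 0.0]
wrist_force: [-0.3, 0.1, -1.8]
width: 0.435
grip_force: 17.7
```

```bash
python3 rel.py .561 .2127 .19 -14.8
```

```text
t 9.35 pos [ 0.5004 -0.2364  0.1889] tilt [-0.001  0.001 -1.   ] yaw 15.76 q [-0.49  0.07  1.91  0.    1.16 -0.76] w 0.435 F [-0.3  0.1 -1.8] grip 17.7
shift [ 0.4158  0.1803 -0.0008] turn 0.5333
```

Emit:
step_arm:
  series: [0.02,0.009,-0.02,0.04,0.052,0.022,-0.02,0.09,0.09,0.039,-0.02,0.13,0.13,0.056,-0.02,0.18,0.17,0.074,-0.02,0.22,0.21,0.091,-0.02,0.27,0.25,0.108,-0.02,0.31,0.29,0.126,-0.02,0.36]

```text
time: 10.35
tool_pos: [0.5437, 0.0779, 0.2095]
tcp_rot: [2.315, 2.123, 0.001]
wrist_force: [-0.1, -0.4, -1.3]
width: 0.437
grip_force: 17.7
```

```bash
python3 rel.py .561 .2127 .19 -14.8
```

```text
t 10.35 pos [0.5437 0.0779 0.2095] tilt [ 0.001  0.    -1.   ] yaw -4.96 q [ 0.1   0.04  1.9  -0.    1.2   0.18] w 0.437 F [-0.1 -0.4 -1.3] grip 17.7
shift [0.1358 0.0055 0.0195] turn 0.1717
```

Emit:
step_arm:
  series: [0.035,0.001,0,0.04,0.07,0.003,0,0.09,0.1,0.004,0.005,0.13,0.125,0.005,0.012,0.17,0.136,0.0055,0.0195,0.172,0.136,0.0055,0.0195,0.172,0.136,0.0055,0.0195,0.172]

```text
time: 11.22
tool_pos: [0.5606, 0.2107, 0.189]
tcp_rot: [2.488, 1.918, -0.001]
wrist_force: [-0.9, -0.4, -2.6]
width: 0.437
grip_force: 17.7
```

```bash
python3 - <<'E'
from rel import *
for i in range(3): rel(.561,.2127,.12,-14.8)
a=shot('top');b=shot('side')
c=lambda p,x,y:cv2.resize(p['image'][y:y+133,x:x+133,::-1],(400,400),interpolation=cv2.INTER_CUBIC)
cv2.imwrite('pics/overch.png',np.hstack([c(a,150,190),c(b,270,240)]))
E
```

```text
t 11.22 pos [0.5606 0.2107 0.189 ] tilt [-0.    -0.001 -1.   ] yaw -14.73 q [ 0.32  0.15  1.82 -0.    1.17  0.58] w 0.437 F [-0.9 -0.4 -2.6] grip 17.7
shift [ 0.0021 -0.0001  0.069 ] turn 0.0012
t 11.22 pos [0.5606 0.2107 0.189 ] tilt [-0.    -0.001 -1.   ] yaw -14.73 q [ 0.32  0.15  1.82 -0.    1.17  0.58] w 0.437 F [-0.9 -0.4 -2.6] grip 17.7
shift [ 0.0021 -0.0001  0.069 ] turn 0.0012
t 11.22 pos [0.5606 0.2107 0.189 ] tilt [-0.    -0.001 -1.   ] yaw -14.73 q [ 0.32  0.15  1.82 -0.    1.17  0.58] w 0.437 F [-0.9 -0.4 -2.6] grip 17.7
shift [ 0.0021 -0.0001  0.069 ] turn 0.0012
```

View pics/overch.png

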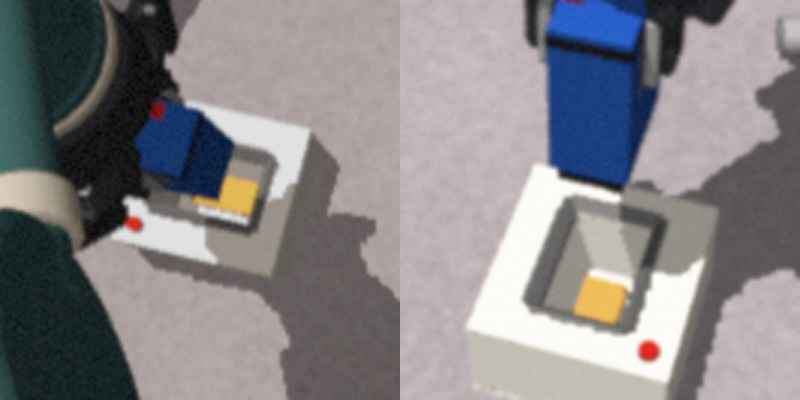

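The pack hangs upright and square above the white charger, tab on the +x side. I'll lower it to just over the collar and compare.

Emit:
step_arm:
  series: [0.003,0,0.015,0,0.003,0,0.03,0,0.003,0,0.045,0,0.003,0,0.06,0,0.003,0,0.069,0,0.003,0,0.069,0]

```text
time: 12.08
tool_pos: [0.5606, 0.2142, 0.1185]
tcp_rot: [-2.487, -1.918, 0.003]
wrist_force: [-0.3, -0.1, -2.7]
width: 0.436
grip_force: 17.7
```

```bash
python3 - <<'E'
from rel import *
rel(.561,.2127,.12,-14.8)
a=shot('top');b=shot('side')
c=lambda p,x,y:cv2.resize(p['image'][y:y+100,x:x+100,::-1],(400,400),interpolation=cv2.INTER_CUBIC)
cv2.imwrite('pics/near.png',np.hstack([c(a,165,200),c(b,285,260)]))
# predicted pixels (crop coordinates) of pack body lower corners & foot if pack perfectly over charger
y=np.radians(-14.8);cc,s=np.cos(y),np.sin(y)
for nm,p,o in(('top',a,(165,200)),('side',b,(285,260))):
  for z,hx,hy in((.066,.015,.025),(.076,.018,.028),(.161,.018,.028)):
    print(nm,z,[np.round((proj(p,(.5598+cc*i*hx-s*j*hy,.2125+s*i*hx+cc*j*hy,z))-o)*4+1.5).astype(int).tolist() for i,j in((1,1),(1,-1),(-1,-1),(-1,1))])
E
```

```text
t 12.07 pos [0.5606 0.2142 0.1185] tilt [-0.002 -0.001 -1.   ] yaw -14.73 q [0.32 0.22 1.88 0.   1.05 0.58] w 0.436 F [-0.3 -0.1 -2.7] grip 17.7
shift [-0.0013  0.0008 -0.0015] turn 0.0013
top 0.066 [[175, 157], [278, 180], [261, 242], [158, 218]]
top 0.076 [[165, 145], [281, 172], [261, 247], [144, 220]]
top 0.161 [[111, 106], [240, 136], [217, 219], [86, 189]]
side 0.066 [[143, 296], [183, 189], [262, 209], [225, 318]]
side 0.076 [[132, 284], [178, 164], [274, 187], [232, 310]]
side 0.161 [[129, 122], [180, 1], [284, 24], [239, 148]]
```

View pics/near.png

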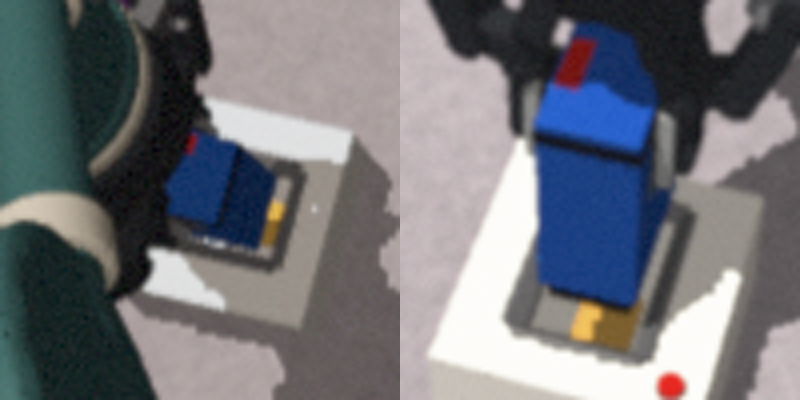

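Against the predicted pixels, the pack sits about 1.5–2 mm towards charger −x and about 0.8 mm towards +y. I'll correct and lower with force checks.

Emit:
step_arm:
  series: [-0.001,0.0017,0,0,-0.001,0.0017,0.004,0,-0.001,0.0017,0.009,0,-0.001,0.0017,0.014,0,-0.001,0.0017,0.017,0,-0.001,0.0017,0.017,0]

```text
time: 12.92
tool_pos: [0.5624, 0.2129, 0.1022]
tcp_rot: [-2.488, -1.918, 0.001]
wrist_force: [0.1, 0.1, -2.4]
width: 0.432
grip_force: 17.7
```

Emit:
step_arm:
  series: [0,0,0.002,0,0,0,0.004,0,0,0,0.006,0,0,0,0.008,0,0,0,0.01,0]

```text
time: 13.55
tool_pos: [0.5629, 0.2132, 0.0928]
tcp_rot: [-2.488, -1.918, -0.001]
wrist_force: [0.1, 0.1, -1.8]
width: 0.437
grip_force: 17.7
```

Emit:
step_arm:
  series: [0,0,0.002,0,0,0,0.005,0,0,0,0.008,0,0,0,0.011,0,0,0,0.014,0,0,0,0.017,0]

```text
time: 14.3
tool_pos: [0.5629, 0.2131, 0.0756]
tcp_rot: [-2.488, -1.918, -0.0]
wrist_force: [-0.0, 1.8, -1.1]
width: 0.434
grip_force: 17.8
```

Emit:
step_arm:
  series: [0,0,0.002,0,0,0,0.004,0,0,0,0.006,0,0,0,0.008,0,0,0,0.01,0]

```text
time: 14.92
tool_pos: [0.563, 0.2131, 0.0663]
tcp_rot: [2.488, 1.918, 0.001]
wrist_force: [-1.0, 0.8, 3.6]
width: 0.432
grip_force: 18.5
```

Emit:
step_arm:
  series: [0,0,0.001,0,0,0,0.002,0,0,0,0.003,0,0,0,0.004,0,0,0,0.004,0]

```text
time: 15.55
tool_pos: [0.5629, 0.2131, 0.0618]
tcp_rot: [2.488, 1.918, 0.001]
wrist_force: [-0.8, 1.3, 3.9]
width: 0.432
grip_force: 18.7
```

Emit:
step_arm:
  series: [0,0,0.0005,0,0,0,0.001,0,0,0,0.0015,0,0,0,0.0015,0]

```text
time: 16.05
tool_pos: [0.563, 0.2131, 0.0613]
tcp_rot: [2.488, 1.918, 0.001]
wrist_force: [-2.7, 1.8, 9.6]
width: 0.433
grip_force: 19.9
```

Floor reached (force step to about 10 N). Now I'll let the tab out while holding down, with a small downward shift to offset the pads' backward swing.

Emit:
step_arm:
  series: [0,0,0.0005,0,0,0,0.0008,0,0,0,0.001,0,0,0,0.001,0]
  gripper: 0.485

```text
time: 16.55
tool_pos: [0.564, 0.2129, 0.0606]
tcp_rot: [2.486, 1.918, 0.003]
wrist_force: [0.1, -1.4, 8.1]
width: 0.485
grip_force: 8.4
```

Emit:
step_arm:
  series: [0,0,0.0005,0,0,0,0.0005,0,0,0,0.0005,0]
  gripper: 0.52

```text
time: 16.92
tool_pos: [0.5647, 0.2126, 0.0598]
tcp_rot: [2.485, 1.917, 0.004]
wrist_force: [2.2, -0.2, 4.8]
width: 0.52
grip_force: 4.3
```

Emit:
step_arm:
  series: [0,0,0,0,0,0,0,0,0,0,0,0,0,0,0,0,0,0,0,0,0,0,0,0]
  gripper: 1

```text
time: 17.68
tool_pos: [0.5627, 0.213, 0.0588]
tcp_rot: [2.488, 1.919, -0.0]
wrist_force: [0.5, 0.3, -0.2]
width: 0.996
grip_force: 0.0
```

Emit:
step_arm:
  series: [0,0,-0.01,0,0,0,-0.03,0,0,0,-0.06,0,0,0,-0.1,0,0,0,-0.14,0,-0.04,0,-0.16,0,-0.1,0,-0.16,0,-0.16,0,-0.16,0]

```text
time: 18.68
tool_pos: [0.5224, 0.0571, 0.2215]
tcp_rot: [2.484, 1.919, 0.005]
wrist_force: [0.3, -0.3, 0.2]
width: 0.995
grip_force: 0.0
```

Emit:
step_arm:
  series: [-0.05,0,0,0,-0.1,0,0,0,-0.1,0,0,0]

```text
time: 19.05
tool_pos: [0.4963, -0.0412, 0.2208]
tcp_rot: [2.49, 1.911, 0.002]
wrist_force: [-0.2, 0.7, 0.3]
width: 1.005
grip_force: 0.0
```

```bash
python3 - <<'E'
from rel import *
rel(.561,.2127,.12,-14.8)
a=shot('top');b=shot('side')
c=lambda p,x,y:cv2.resize(p['image'][y:y+100,x:x+100,::-1],(400,400),interpolation=cv2.INTER_CUBIC)
cv2.imwrite('pics/end.png',np.hstack([c(a,165,200),c(b,285,260)]))
y=np.radians(-14.8);cc,s=np.cos(y),np.sin(y)
for nm,p,o in(('top',a,(165,200)),('side',b,(285,260))):
  for u in(.007,.009,.015):
    f=lambda x,y_,z:np.round((proj(p,(.5598+cc*x-s*y_,.2125+s*x+cc*y_,z+u))-o)*4+1.5).astype(int).tolist()
    print(nm,u,'top',[f(i*.018,j*.028,.095) for i,j in((1,1),(1,-1),(-1,-1),(-1,1))],'btn out',f(.027,0,.084),'in',f(.02,0,.084))
E
```

```text
t 19.05 pos [ 0.4963 -0.0412  0.2208] tilt [ 0.003 -0.001 -1.   ] yaw -14.99 q [-0.13 -0.07  1.99 -0.    1.22  0.13] w 1.005 F [-0.2  0.7  0.3] grip 0.0
shift [ 0.2621 -0.0035  0.1007] turn -0.0033
top 0.007 top [[150, 134], [270, 161], [248, 239], [128, 211]] btn out [221, 133] in [217, 148]
top 0.009 top [[149, 133], [269, 161], [247, 238], [126, 210]] btn out [220, 133] in [216, 147]
top 0.015 top [[145, 130], [266, 158], [244, 236], [122, 208]] btn out [217, 130] in [213, 145]
side 0.007 top [[131, 237], [179, 117], [276, 140], [234, 263]] btn out [131, 190] in [150, 194]
side 0.009 top [[131, 234], [179, 113], [277, 136], [234, 259]] btn out [131, 186] in [150, 191]
side 0.015 top [[131, 223], [179, 102], [277, 125], [235, 248]] btn out [131, 175] in [150, 180]
```

View pics/end.png

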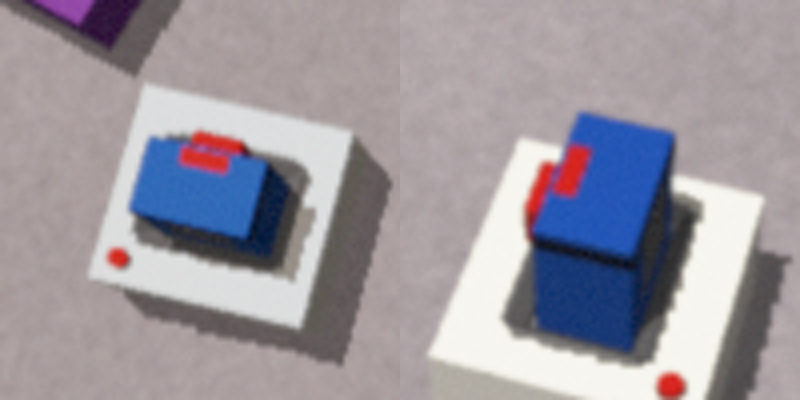

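The top corners, at (133,238), (180,113), (275,133) and (233,258), match the 9 mm seated-and-locked prediction. The button edge near (131,190) shows the tab is fully out. Handing in.

```bash
python3 -c "
from workcell import job
print(job.finish_job())"
```

```text
the job is handed in; nothing more can be done
None
```

The pack is in the white charger, the same way round, with its tab sprung out and locked. The gripper has let go and the job is handed in, after about 19 s on the robot's clock.

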